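Check a contact probe, then hold it on the marked spot of a tilted specimen

ROBOT

A 7-joint arm with a two-finger parallel gripper is mounted at the origin on a cart in front of the work surface, level with it; the furniture and walls round the work are solid. World frame = base frame: x ahead of the robot, y to its left, z up, the work surface at z = 0. Lengths are in mm, angles in rad, forces in N, time in s.
With the tool pointing down it reaches from about 425 to 925 mm from the base axis. Payload 6.8 kg.
Tool frame: the origin (TCP) lies at the very end of the fingers, on their centre line; the grasp point (between the pads) lies 19 mm behind it; z points along the fingers, y is the line along which they close (so a half turn about z gives the same grasp; the last joint's range is limited). The gripper opens to 85 mm and grips with 20 to 120 N. Pads are 22 mm wide; open, the fingers measure 114 mm over their backs; the gripper's body (76 mm by 85 mm) begins 54 mm behind the grasp point. The pads swing forward as they close: fully open they stand 13 mm farther back than shut.
Start: joints at [-0.108, 0.477, 0.022, 1.555, -0.011, 1.109, -0.083], TCP at [675.016, 0.007, 231.308] pointing down, gripper open.
Joint ranges: [-2.96, 2.96], [-0.34, 2.1], [-1.41, 1.46], [0.24, 2.44], [-1.37, 4.51], [0.17, 1.92], [-2.96, 2.96]. Speed limits (rad/s): [2.39, 2.39, 3.14, 3.14, 3.14, 3.14, 3.14].

INTERFACE

Orientations are given as a rotation vector (axis times angle).
In Python, from cell import robot, vision, finish_job gives the robot as it stands.
- The arm moves only by the tool arm_command, never from a script. Its argument "targets" is a list of rows, each an object of numbers: "x", "y", "z": the shift along the tool's x, y, z in mm; "rx", "ry", "rz": the turn, a rotation vector about the tool's x, y, z in degrees; "grip": the opening, from 0 (shut) to 1 (fully open). A call has 1 to 10 rows; each row shifts and turns the commanded pose from where the row before left it, along the tool's axes as they then stand; what a row does not reach is not made up. A row lasts 1/10 s, in which the tool goes at most 50 mm and 8.59 degrees, less where a joint would pass 70% of its speed; a pose out of reach is approached as far as the arm can. A call is refused whole if a number of a shift passes 50 or a number of a turn 8.59, either way. A call with a gripper value outside its range is refused whole. The fingers move at their own pace and stop on an object; "newtons" is the grip in N (left out, the last holds). Time passes only in rows, so rows that do not move let the fingers close. It gives the time, the measured TCP pose, the force, the opening and the grip force at its end, in the units of the state.
- robot.state(): the state, without advancing time (a new reading comes with each control period).
- vision.read_camera(name): name is "scene" or "side" or "wrist"; returns the picture (384x512x3 uint8, red, green, blue); there is no depth.
- vision.calibration(name): a dict with "K" (3x3 intrinsics, pixels), "k1" (the pictures are not rectified: a ray, as slopes to the right and down, at radius r is drawn at 1 + k1 r^2 times it, then the intrinsics apply), "rvec" (rotation vector, rad) and "tvec" (3), from world to camera coordinates, as OpenCV has them; the wrist camera has in their place "hand_eye" (4x4, takes a point from camera to tool coordinates, whose origin is the TCP and whose axes are the flange's). Camera axes: x right, y down, z forward; pixel columns grow to the right and rows downward; lengths in mm; the calibration is good to about 2 mm. A picture is of the moment at which its call begins: read the wrist's pose just before it. calibration takes no time and is no camera call.
- finish_job(): hands the job in; it is judged then, once.
The state is a dict: "t": time; "joint_pos": joint angles; "qvel": joint speeds; "joint_torque": joint torques, N m; "ee_pos": TCP position; "tcp_rot": TCP orientation; "wrist_force": force on the tool from outside, world axes, zero at the start; "wrist_torque": the same for the moment, N m; "finger_gap": opening from 0.0 (shut) to 1.0 (fully open); "grip_force": force on a finger pad.
Only numpy, scipy, OpenCV 4.12 (cv2) and the standard library are available. Lean on these libraries where they do the work, as an engineer would, in place of code of your own. Each camera call takes 0.05 s, during which the arm holds its last target. There are 200 camera calls.

TASK

Take the yellow-gripped contact probe out of its stand and check it first: press its brass spring tip straight down, upright, near the middle of the steel reference pad for about a second, with the tip pushed roughly half-way in. Then lift it off and press the tip inside the red ring on the tilted grey specimen disc, square to the disc's face and again with the spring roughly half-way in, and finish while still holding it there. Press gently, without ever pushing hard; leave the stage's tilt and turn as they are and the other glassware and things alone.

Things in the scene. Friction and masses are not known exactly. Their poses are not given: they have to be found in the camera images.
- probe: loose hand-held contact probe, 0.1 to 0.2 kg, upright in its stand. Origin: centre of the barrel's lower end, z up along the barrel. Steel barrel 18 mm across z=0 to 55 mm, black collar 30 mm across z=55 to 60, square yellow grip 22 x 22 mm z=60 to 104 (flats face its x and y axes), black cap 20 mm across to z=113. A brass spring tip sticks out 12 mm below z=0.
- probe_tip (a point): the lowest point of the probe's brass ball tip (6 mm ball); its z axis is the probe's axis, pointing up to the grip. 12 mm below the probe's origin when free; moves up into the barrel when pressed
- probe_plunger (a joint): how far the spring tip is pushed into the barrel, m: 0 = fully out, 0.008 = the stop; a spring, 0.7 N at 0, 3.5 N half-way (0.004), 6.3 N at the stop
- stand: fixed grey upright tube on a round foot 72 mm across; tube 34 mm outside, about 21 mm inside, its top 75 mm above the counter. Origin at the centre of the underside. The probe's barrel hangs in it with the collar resting on the rim; pull it at least 75 mm straight up to clear
- pad_top (a point): centre of the level top of the reference pad: a bright steel disc 48 mm across on a fixed black round base 68 mm across, top 20 mm above the counter; z up. Stand and pad may be either way round, one left and one right of the stage
- stage: fixed specimen stage, dark base plate 120 x 130 x 12 mm with two aluminium cheeks up to 95 mm high (60 mm to either side along its y) that carry a tilting plate on an axis 80 mm above the counter. Origin at the centre of the underside; at yaw 0 its tilted face leans toward -x, to the robot
- stage_tilt (a joint): tilt of the stage's plate from level, rad, 0.2 to 0.45 at the start, tipping its face to the stage's -x; stiff (about 1.2 N m), stays where it is set
- stage_turn (a joint): turn of the grey specimen disc (76 mm across, 6 mm thick, its face 11 mm over the tilt axis) about its own normal, rad; stiff (about 0.6 N m). It bears a red, a blue and a black ring, all 23 mm from the centre
- red_spot (a point): centre of the red ring (20 mm outside, 14 mm inside, flat print) on the specimen disc's face; z = outward normal of the tilted face
- small_beaker: bystander: small glass beaker 46 mm across, 57 mm high, loose; origin at the centre of its underside
- stopper_2: bystander: black rubber stopper 38 mm across, 30 mm high, loose; origin at the centre of its underside
- sample_tube: bystander: teal sample tube with screw cap 32 mm across, 110 mm high, standing, loose; origin at the centre of its underside
- ref_pad: the reference pad's fixed black base, 68 mm across; origin at the centre of its underside, 20 mm below pad_top
Not all that is in view belongs to the job. There is more than one size of the ref_pad; the job needs the smallest. Leave any purple look-alike of the probe alone.

How it is judged:
By the outcome, as a careful person would: the job done as asked, in the order asked, and still so for the second after the job is handed in, while the arm keeps its last pose, push and grip.
It also fails if it takes over 58 s, if anything falls off the work surface, if the arm or the gripper's body presses on something with over 40 N, if the wrist force passes 120 N, or if a joint passes its speed limit or range.

## Working session

There is one attempt and no reset: what is moved stays moved. The work goes in short steps, Python scripts to look and compute and a tool call to move; the robot and the scene stay as the last step left them, time stands still between calls to the robot, and variables do not carry over. Pictures are saved under pics/ and viewed, at most 10 in all, crops included, and the job is handed in when it is done.

Besides the shell and the picture viewer there is one more tool, called after "Call:" as name([rows], argument=value, ...), one row to a line, values as JSON. arm_command: Moves the arm, as the interface text tells. Its arguments: {"type":"object","properties":{"targets":{"type":"array"},"newtons":{"type":"number"}},"required":["targets"]}

```bash
ls; mkdir -p pics
python3 - <<'E'
from cell import robot, vision
import cv2,numpy as np
s=robot.state();print({k:np.round(v,3).tolist() for k,v in s.items()})
for n in ["scene","side","wrist"]:
    im=vision.read_camera(n);cv2.imwrite(f"pics/{n}0.png",im[:,:,::-1])
    print(n,{k:np.round(v,4).tolist() for k,v in vision.calibration(n).items()})
a=[cv2.imread(f"pics/{n}0.png") for n in("scene","side")]
for n,i in zip(("scene","side"),a): cv2.imwrite(f"pics/{n}0b.png",cv2.resize(i,(800,600),interpolation=cv2.INTER_CUBIC))
E
```

```text
pics
{'t': 0.0, 'joint_pos': [-0.108, 0.478, 0.022, 1.556, -0.011, 1.109, -0.083], 'qvel': [-0.001, -0.0, -0.0, 0.001, -0.002, 0.001, -0.0], 'joint_torque': [-0.001, -59.644, 1.608, -28.119, 0.012, 0.009, 0.0], 'ee_pos': [674.399, -0.068, 230.33], 'tcp_rot': [-2.221, -2.221, 0.002], 'wrist_force': [0.209, -0.948, 0.037], 'wrist_torque': [0.022, 0.054, 0.017], 'grip_force': 0.0, 'finger_gap': 1.0}
scene {'K': [[467.5062, 0.0, 255.9601], [0.0, 467.5062, 186.9107], [0.0, 0.0, 1.0]], 'k1': 0.0012, 'rvec': [1.8864, -1.1943, 0.6213], 'tvec': [-253.9158, 343.0117, 934.676]}
side {'K': [[421.5059, 0.0, 256.0924], [0.0, 421.5059, 191.272], [0.0, 0.0, 1.0]], 'k1': -0.0947, 'rvec': [2.2041, -0.1281, 0.0665], 'tvec': [-567.5305, 99.4816, 1240.5125]}
wrist {'K': [[277.6196, 0.0, 253.5837], [0.0, 277.6196, 188.2282], [0.0, 0.0, 1.0]], 'k1': 0.0122, 'hand_eye': [[-0.0003, -0.9536, -0.3011, 77.4129], [1.0, 0.0002, -0.0017, 0.3054], [0.0017, -0.3011, 0.9536, -143.2774], [0.0, 0.0, 0.0, 1.0]]}
```

View pics/scene0b.png

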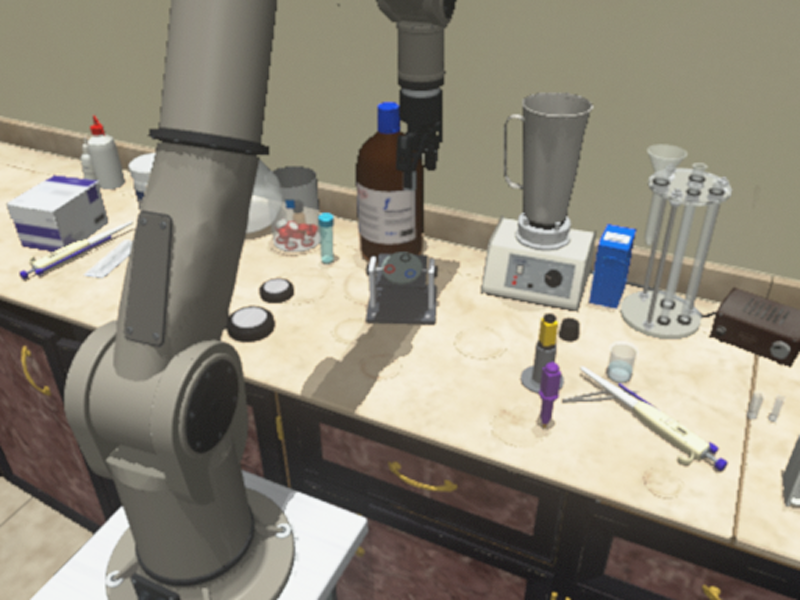

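View pics/side0b.png

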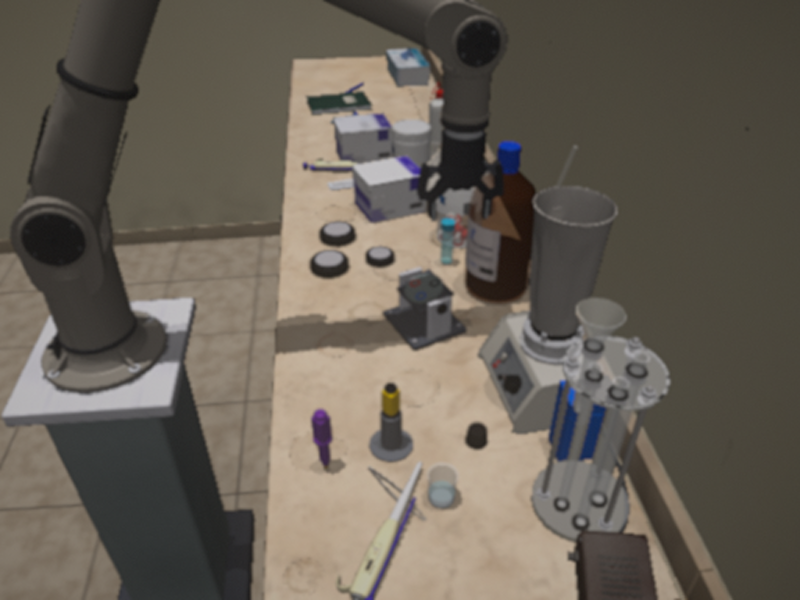

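View pics/wrist0.png

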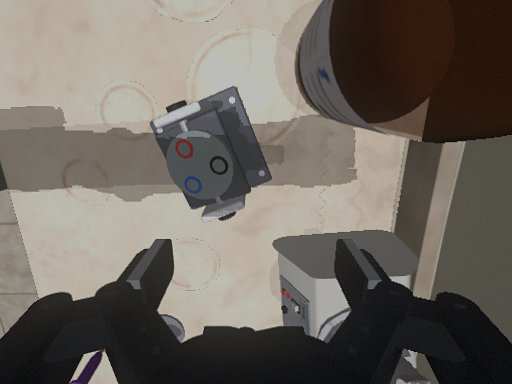

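The scene view shows the yellow probe in its stand at (548,350), right of the stage, with the purple look-alike in front of it. There are three pads on the left; the smallest looks to be at (277,290) in scene and (380,256) in side. The wrist view shows the rings: red (184,149), blue (193,185), black (219,165).

```bash
cat > h.py <<'E'
import numpy as np, cv2
from scipy.spatial.transform import Rotation as R
from scipy.optimize import least_squares
from cell import robot, vision
def cam(n,s=None):
    "K,dist,R,t world->camera"
    c=vision.calibration(n);K=np.array(c["K"]);d=np.array([c["k1"],0,0,0.])
    if n!="wrist": return K,d,R.from_rotvec(c["rvec"]).as_matrix(),np.array(c["tvec"],float)
    T=np.eye(4);T[:3,:3]=R.from_rotvec(s["tcp_rot"]).as_matrix();T[:3,3]=s["ee_pos"]
    M=np.linalg.inv(T@np.array(c["hand_eye"]));return K,d,M[:3,:3],M[:3,3]
def proj(c,P):
    return cv2.projectPoints(np.asarray(P,float).reshape(-1,1,3),cv2.Rodrigues(c[2])[0],c[3],c[0],c[1])[0].reshape(-1,2)
def ray(c,p):
    u=cv2.undistortPoints(np.array([[p]],float),c[0],c[1])[0,0]
    d=c[2].T@np.array([*u,1]);return -c[2].T@c[3],d/np.linalg.norm(d)
def onz(c,p,z):
    o,d=ray(c,p);return o+d*(z-o[2])/d[2]
def tri(cps):
    A=0;b=0
    for c,p in cps:
        o,d=ray(c,p);M=np.eye(3)-np.outer(d,d);A=A+M;b=b+M@o
    return np.linalg.solve(A,b)
def snap(n,name):
    s=robot.state();im=vision.read_camera(n);cv2.imwrite(f"pics/{name}.png",im[:,:,::-1])
    np.save(f"pics/{name}.npy",np.r_[s["ee_pos"],s["tcp_rot"]]);return s,im
def load(n,name):
    v=np.load(f"pics/{name}.npy");return cam(n,dict(ee_pos=v[:3],tcp_rot=v[3:]))
E
python3 - <<'E'
from h import *
s=robot.state();np.save("pics/wrist0.npy",np.r_[s["ee_pos"],s["tcp_rot"]])
S,D,W=cam("scene"),cam("side"),cam("wrist",s)
f=.64
for nm,a,b in[("cap",(549,318),(391,386)),("foot",(543,380),(391,445)),("padS",(277,287),(380,254)),("padB1",(250,320),(329,260)),("purple",(551,368),(321,413)),("purpfoot",(546,424),(325,462)),("beakertop",(622,350),(442,473)),("stoptop",(570,324),(478,428)),("tube",(327,217),(448,224)),("red",(390,267),(413,296)),("bottlecap",(389,106),(510,148))]:
    a=np.array(a)*f;b=np.array(b)*f;X=tri([(S,a),(D,b)])
    print(nm,X.round(),(proj(S,X)-a).round(1),onz(S,a,133 if nm=="cap" else 20).round(),onz(D,b,133 if nm=="cap" else 20).round())
for n,p in[("red",(184,149)),("blue",(193,185)),("black",(219,165))]: print(n,onz(W,p,90).round(1))
# yellow masks
for n in("scene","side"):
    h=cv2.cvtColor(cv2.imread(f"pics/{n}0.png"),cv2.COLOR_BGR2HSV);m=cv2.inRange(h,(20,170,80),(32,255,255))
    k,_,st,ce=cv2.connectedComponentsWithStats(m)
    print(n,[(st[i].tolist(),ce[i].round(1).tolist()) for i in range(1,k) if st[i,4]>30])
E
```

```text
cap [ 523. -291.  128.] [[-0.4 -0.8]] [ 514. -294.  133.] [ 523. -293.  133.]
foot [ 522. -294.    2.] [[-0.2 -0.4]] [ 499. -300.   20.] [ 521. -308.   20.]
padS [555. 253.  16.] [[-0.1 -0.3]] [549. 247.  20.] [555. 248.  20.]
padB1 [440. 235.  19.] [[-0.2 -0.6]] [436. 231.  20.] [440. 237.  20.]
purple [ 417. -325.  119.] [[-0.4 -0.8]] [ 534. -303.   20.] [ 413. -227.   20.]
purpfoot [ 415. -328.   12.] [[-0.7 -1.2]] [ 404. -333.   20.] [ 416. -331.   20.]
beakertop [ 584. -403.   57.] [[-0.3 -0.4]] [ 632. -399.   20.] [ 591. -372.   20.]
stoptop [ 661. -299.   28.] [[-0.4 -0.9]] [ 668. -300.   20.] [ 664. -289.   20.]
tube [701. 217. 106.] [[0.  0.1]] [839. 305.  20.] [730. 363.  20.]
red [602.  21.  80.] [[1.8 4.3]] [706.  80.  20.] [607.  81.  20.]
bottlecap [791. 117. 321.] [[0.1 0.3]] [1546.  499.   20.] [995. 791.  20.]
red [602.8  30.   90. ]
blue [609.4  -8.6  90. ]
black [638.   13.2  90. ]
scene [([346, 204, 11, 17, 118], [350.9, 212.4])]
side [([245, 250, 10, 16, 112], [249.5, 257.2])]
```

Call:
arm_command([
  {"x": -10,"y": -25,"z": 2},
  {"x": -15,"y": -35,"z": 3},
  {"x": -15,"y": -35,"z": 3},
  {"x": -15,"y": -35,"z": 2},
  {"x": -5,"y": -5},
  {},
])

```text
invalid input
```

Run:
```python
from h import *
s,im=snap("wrist","w1");print(s["ee_pos"],s["tcp_rot"],s["t"])
```

```text
[6.74557639e+02 1.28162318e-02 2.30549760e+02] [-2.22075933e+00 -2.22079834e+00  1.62272943e-03] 0.15
```

Call:
arm_command([
  {"x": -15,"y": -2,"z": 2},
  {"x": -35,"y": -3,"z": 5},
  {"x": -45,"y": -3,"z": 5},
  {"x": -45,"y": -3,"z": 5},
  {"x": -45,"y": -3,"z": 5},
  {"x": -30,"y": -3,"z": 4},
  {"x": -15,"y": -1,"z": 4},
  {},
  {},
])

```text
invalid input
```

Run:
```python
from h import *
s,im=snap("wrist","w2");print(s["ee_pos"],s["tcp_rot"],s["t"],s["wrist_force"])
a,b=[cv2.imread(f"pics/{n}.png") for n in("w1","w2")]
o=np.hstack([a[0:300,100:500],b[60:360,60:460]])
cv2.imwrite("pics/w12.png",o)
```

```text
[ 6.74652695e+02 -2.06730282e-02  2.30687091e+02] [-2.22095481e+00 -2.22092363e+00  1.33195266e-03] 0.2 [-1.04666009 -0.32019279  0.5751944 ]
```

View pics/w12.png

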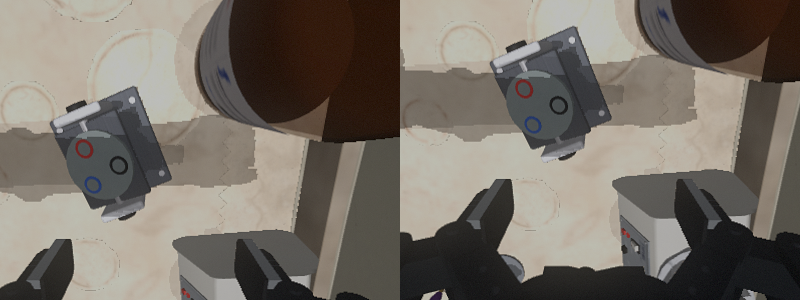

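The arm did not move: both move calls were refused, probably because of the empty rows. I'll use explicit rows instead.

Call:
arm_command([
  {"x": -10,"y": -25,"z": 2},
  {"x": -15,"y": -35,"z": 3},
  {"x": -15,"y": -35,"z": 3},
  {"x": -15,"y": -35,"z": 2},
  {"x": -5,"y": -5,"z": 0},
  {"x": 0,"y": 0,"z": 0},
])

```text
invalid input
```

Call:
arm_command([
  {"x": -10,"y": -25,"z": 2,"rx": 0,"ry": 0,"rz": 0,"grip": 1},
  {"x": -15,"y": -35,"z": 3,"rx": 0,"ry": 0,"rz": 0,"grip": 1},
  {"x": -15,"y": -35,"z": 3,"rx": 0,"ry": 0,"rz": 0,"grip": 1},
  {"x": -15,"y": -35,"z": 2,"rx": 0,"ry": 0,"rz": 0,"grip": 1},
  {"x": -5,"y": -5,"z": 0,"rx": 0,"ry": 0,"rz": 0,"grip": 1},
  {"x": 0,"y": 0,"z": 0,"rx": 0,"ry": 0,"rz": 0,"grip": 1},
])

```text
t: 0.85
ee_pos: [539.5, -61.0, 221.7]
tcp_rot: [2.223, 2.219, 0.0]
wrist_force: [1.2, 0.1, -0.2]
finger_gap: 1.003
grip_force: 0.0
```

Run:
```python
from h import *
s,im=snap("wrist","w3");print(s["ee_pos"],s["tcp_rot"],s["t"])
```

```text
[539.47029548 -61.00906339 221.6975469 ] [2.22308214e+00 2.21904660e+00 3.42433668e-04] 0.85
```

Call:
arm_command([
  {"x": -15,"y": -2,"z": 2,"rx": 0,"ry": 0,"rz": 0,"grip": 1},
  {"x": -35,"y": -3,"z": 5,"rx": 0,"ry": 0,"rz": 0,"grip": 1},
  {"x": -45,"y": -3,"z": 5,"rx": 0,"ry": 0,"rz": 0,"grip": 1},
  {"x": -45,"y": -3,"z": 5,"rx": 0,"ry": 0,"rz": 0,"grip": 1},
  {"x": -45,"y": -3,"z": 5,"rx": 0,"ry": 0,"rz": 0,"grip": 1},
  {"x": -30,"y": -3,"z": 4,"rx": 0,"ry": 0,"rz": 0,"grip": 1},
  {"x": -15,"y": -1,"z": 4,"rx": 0,"ry": 0,"rz": 0,"grip": 1},
  {"x": 0,"y": 0,"z": 0,"rx": 0,"ry": 0,"rz": 0,"grip": 1},
  {"x": 0,"y": 0,"z": 0,"rx": 0,"ry": 0,"rz": 0,"grip": 1},
])

```text
t: 1.8
ee_pos: [523.3, -287.9, 191.0]
tcp_rot: [-2.218, -2.223, -0.002]
wrist_force: [0.1, 0.5, -0.5]
finger_gap: 1.0
grip_force: 0.0
```

Run:
```python
from h import *
s,im=snap("wrist","w4");print(s["ee_pos"],s["tcp_rot"],s["t"],s["wrist_force"])
a,b=[cv2.imread(f"pics/{n}.png") for n in("w3","w4")]
W=cam("wrist",s);print(proj(W,[[522,-293,133],[522,-293,105]]))
o=np.hstack([a[0:300,100:500],b[60:360,60:460]])
cv2.imwrite("pics/w34.png",o)
```

```text
[ 523.28517303 -287.8779553   191.01326807] [-2.21834786e+00 -2.22330163e+00 -1.65113272e-03] 1.8 [ 0.11548585  0.4749514  -0.50939022]
[[251.9847996  211.51104044]
 [252.20946146 199.3875951 ]]
```

View pics/w34.png

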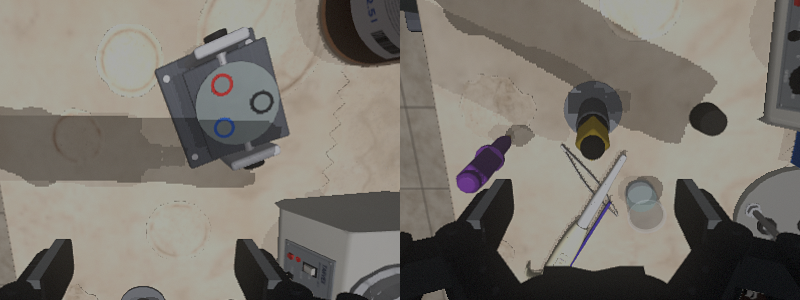

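Left: the stage seen from nearer, with its rings at crop (222,85), (224,128) and (262,102). Right: the probe's cap at crop (592,147), with the grip's corners visible. I'll zoom in on both.

Run:
```python
import cv2,numpy as np
a,b=[cv2.imread(f"pics/{n}.png") for n in("w3","w4")]
A=cv2.resize(a[20:180,240:400],(400,400),interpolation=cv2.INTER_CUBIC)   # x2.5
B=cv2.resize(b[160:240,212:292],(400,400),interpolation=cv2.INTER_CUBIC)  # x5
cv2.imwrite("pics/z.png",np.hstack([A,B]))
```

```text
(no output)
```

View pics/z.png

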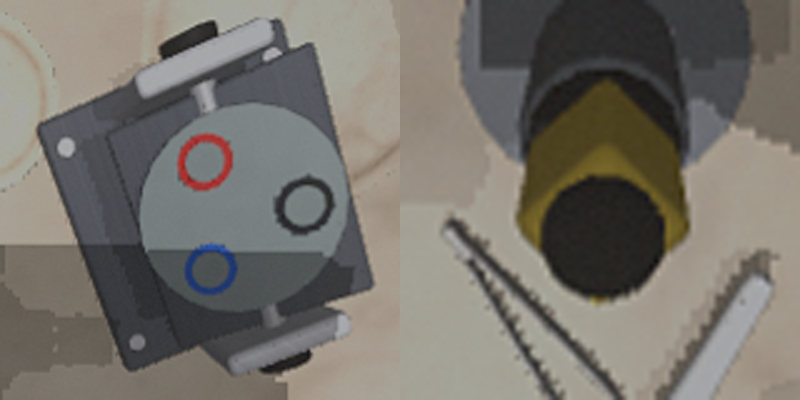

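The grip is turned about 45° (facing corner up, cap centre at about (252.6,207)). The zoomed stage view gives clear rings and base-plate corners. Now I'll fit the stage and the probe.

```bash
cat > stage.py <<'E'
from h import *
def model(p):
    x,y,yaw,tilt,a,b,c=p
    Rs=R.from_euler("z",yaw);Rt=Rs*R.from_euler("y",-tilt)   # normal leans to -x
    o=np.array([x,y,80.]);n=Rt.apply([0,0,1.])
    ring=[o+Rt.apply([23*np.cos(t),23*np.sin(t),11]) for t in(a,b,c)]
    base=[np.array([x,y,0])+Rs.apply(v) for v in([-59,64,12],[-59,-64,12])]
    return ring,o+11*n,base,n
def rings(im,guess,bias=0):
    hsv=cv2.cvtColor(im,cv2.COLOR_RGB2HSV).astype(float);g=im.astype(float);out=[]
    ch=[g[...,0]-g[...,1:].max(2), g[...,2]-g[...,0], 110-g.max(2)]
    for w,(u,v) in zip(ch,guess):
        for _ in range(4):
            Y,X=np.mgrid[:384,:512];m=(np.hypot(X-u,Y-v)<13)*(w>(25 if w is not ch[2] else 20))
            u,v=(X*m).sum()/m.sum(),(Y*m).sum()/m.sum()
        out.append((u,v,m.sum()))
    return np.array(out)
E
python3 - <<'E'
from stage import *
i0=cv2.imread("pics/wrist0.png")[:,:,::-1];i3=cv2.imread("pics/w3.png")[:,:,::-1]
r0=rings(i0,[(184,149),(193,185),(219,165)]);r3=rings(i3,[(322,84.4),(324.4,127.6),(361.6,102)])
print(r0.round(1).tolist(),r3.round(1).tolist())
r3[2,:2]=(361.6,102)
W0=load("wrist","wrist0");W3=load("wrist","w3")
T=[tri([(W0,a[:2]),(W3,b[:2])]) for a,b in zip(r0,r3)];print(np.round(T,1).tolist())
n=np.cross(T[1]-T[0],T[2]-T[0]);n/=np.linalg.norm(n);print("tri normal",n.round(3))
q=lambda u,v:(u/2.5+240-.3,v/2.5+20-.3)
b3=np.array([q(40,129),q(129,368)])
def f(p):
    P,c,B,n=model(p[:7]);d=p[7:10]  # hand-eye slack
    D=np.array([*d]);
    return np.r_[((proj(W0,P)-r0[:,:2])).ravel(),(proj(W3,P)-r3[:,:2]).ravel(),.5*(proj(W3,B)-b3).ravel()]
s=least_squares(f,[617,12,.28,.3,2,-2,0])
print(s.x.round(3),s.fun.round(1).tolist())
P,c,B,n=model(s.x);print("red",P[0].round(1),"c",c.round(1),"n",n.round(3))
W4=load("wrist","w4")
print("cap",onz(W4,(252.6,207.4),133).round(1),"grip",onz(W4,(252.6,205),124).round(1))
E
```

```text
[[184.1, 148.3, 145.0], [192.7, 184.4, 137.0], [219.0, 165.0, 517.0]] [[321.6, 84.2, 231.0], [324.1, 126.9, 201.0], [360.9, 101.8, 206.0]]
[[602.7, 30.6, 89.3], [608.5, -8.6, 87.4], [638.9, 14.7, 96.6]]
tri normal [-0.231 -0.081  0.97 ]
[ 6.19395e+02  1.34430e+01  3.87000e-01  2.57000e-01  1.85000e+00
 -2.34700e+00 -2.75000e-01] [0.1, 0.0, 0.2, -0.3, 0.1, -0.0, -0.0, 0.1, -0.1, 0.2, -0.1, 0.0, -0.6, -0.7, 0.2, 0.8]
red [602.8  30.5  89. ] c [616.8  12.4  90.6] n [-0.235 -0.096  0.967]
cap [ 522.5 -289.6  133. ] grip [ 522.4 -291.   124. ]
```

Call:
arm_command([
  {"x": -2.4,"y": -0.8,"z": 0,"rx": 0,"ry": 0,"rz": 0,"grip": 1},
  {"x": 0,"y": 0,"z": 5,"rx": 0,"ry": 0,"rz": -8.3,"grip": 1},
  {"x": 0,"y": 0,"z": 10,"rx": 0,"ry": 0,"rz": -8.4,"grip": 1},
  {"x": 0,"y": 0,"z": 15,"rx": 0,"ry": 0,"rz": -8.4,"grip": 1},
  {"x": 0,"y": 0,"z": 20,"rx": 0,"ry": 0,"rz": -8.3,"grip": 1},
  {"x": 0,"y": 0,"z": 20,"rx": 0,"ry": 0,"rz": -8.3,"grip": 1},
  {"x": 0,"y": 0,"z": 20,"rx": 0,"ry": 0,"rz": 0,"grip": 1},
  {"x": 0,"y": 0,"z": 12,"rx": 0,"ry": 0,"rz": 0,"grip": 1},
  {"x": 0,"y": 0,"z": 5,"rx": 0,"ry": 0,"rz": 0,"grip": 1},
  {"x": 0,"y": 0,"z": 0,"rx": 0,"ry": 0,"rz": 0,"grip": 1},
])

```text
t: 2.85
ee_pos: [521.3, -291.8, 84.2]
tcp_rot: [-1.284, -2.866, -0.0]
wrist_force: [-0.3, 0.0, -0.5]
finger_gap: 0.996
grip_force: 0.0
```

Call:
arm_command([
  {"x": 0,"y": 0,"z": 0,"rx": 0,"ry": 0,"rz": 0,"grip": 0.4},
  {"x": 0,"y": 0,"z": 0,"rx": 0,"ry": 0,"rz": 0,"grip": 0.3},
  {"x": 0,"y": 0,"z": 0,"rx": 0,"ry": 0,"rz": 0,"grip": 0.2},
  {"x": 0,"y": 0,"z": 0,"rx": 0,"ry": 0,"rz": 0,"grip": 0.1},
  {"x": 0,"y": 0,"z": 0,"rx": 0,"ry": 0,"rz": 0,"grip": 0},
  {"x": 0,"y": 0,"z": 0,"rx": 0,"ry": 0,"rz": 0,"grip": 0},
  {"x": 0,"y": 0,"z": 0,"rx": 0,"ry": 0,"rz": 0,"grip": 0},
  {"x": 0,"y": 0,"z": 0,"rx": 0,"ry": 0,"rz": 0,"grip": 0},
], newtons=45)

```text
t: 3.65
ee_pos: [521.5, -292.6, 84.8]
tcp_rot: [1.285, 2.866, -0.0]
wrist_force: [-0.6, 0.2, 5.0]
finger_gap: 0.25
grip_force: 44.5
```

Call:
arm_command([
  {"x": 0,"y": 0,"z": -4,"rx": 0,"ry": 0,"rz": 0,"grip": 0},
  {"x": 0,"y": 0,"z": -8,"rx": 0,"ry": 0,"rz": 0,"grip": 0},
  {"x": 0,"y": 0,"z": -14,"rx": 0,"ry": 0,"rz": 0,"grip": 0},
  {"x": 0,"y": 0,"z": -20,"rx": 0,"ry": 0,"rz": 0,"grip": 0},
  {"x": 0,"y": 0,"z": -24,"rx": 0,"ry": 0,"rz": 0,"grip": 0},
  {"x": 0,"y": 0,"z": -24,"rx": 0,"ry": 0,"rz": 0,"grip": 0},
  {"x": 0,"y": 0,"z": -24,"rx": 0,"ry": 0,"rz": 0,"grip": 0},
  {"x": 0,"y": 0,"z": -20,"rx": 0,"ry": 0,"rz": 0,"grip": 0},
  {"x": 0,"y": 0,"z": -12,"rx": 0,"ry": 0,"rz": 0,"grip": 0},
  {"x": 0,"y": 0,"z": 0,"rx": 0,"ry": 0,"rz": 0,"grip": 0},
])

```text
t: 4.65
ee_pos: [522.1, -292.9, 236.7]
tcp_rot: [1.284, 2.863, -0.0]
wrist_force: [0.7, -0.0, -1.2]
finger_gap: 0.254
grip_force: 44.4
```

Run:
```python
from h import *
s,a=snap("wrist","w5");_,b=snap("side","s5");_,c=snap("scene","c5")
print(s["ee_pos"],s["tcp_rot"],s["t"],s["wrist_force"],s["wrist_torque"])
# expected axis points
Rt=R.from_rotvec(s["tcp_rot"]);ax=lambda d:s["ee_pos"]+Rt.apply([0,0,d])
P=[ax(-49),ax(-40),ax(4.),ax(64),ax(76)]
for n in("side","scene","wrist"):print(n,proj(cam(n,s),P).round(1).tolist())
ps=proj(cam("side"),[ax(0)])[0].astype(int);pc=proj(cam("scene"),[ax(0)])[0].astype(int)
cr=lambda im,p,w,h:im[p[1]-h:p[1]+h,p[0]-w:p[0]+w]
o=np.hstack([cv2.resize(cr(b,ps,40,60),(400,600),interpolation=cv2.INTER_CUBIC),cv2.resize(cr(c,pc,40,60),(400,600),interpolation=cv2.INTER_CUBIC)])
print(ps,pc);cv2.imwrite("pics/z5.png",o[:,:,::-1])
```

```text
[ 522.07924224 -292.89964352  236.66142673] [ 1.28404337e+00  2.86300679e+00 -5.05709404e-05] 4.65 [ 0.71283832 -0.0434396  -1.20962724] [-0.03192255 -0.00800718 -0.00734691]
side [[249.1, 194.6], [249.2, 198.0], [249.4, 214.1], [249.7, 234.5], [249.8, 238.5]]
scene [[358.9, 146.9], [358.5, 150.3], [356.5, 166.8], [353.8, 188.2], [353.3, 192.3]]
wrist [[252.8, 299.6], [252.9, 285.5], [253.1, 238.1], [253.3, 202.5], [253.4, 197.5]]
[249 212] [356 165]
```

View pics/z5.png

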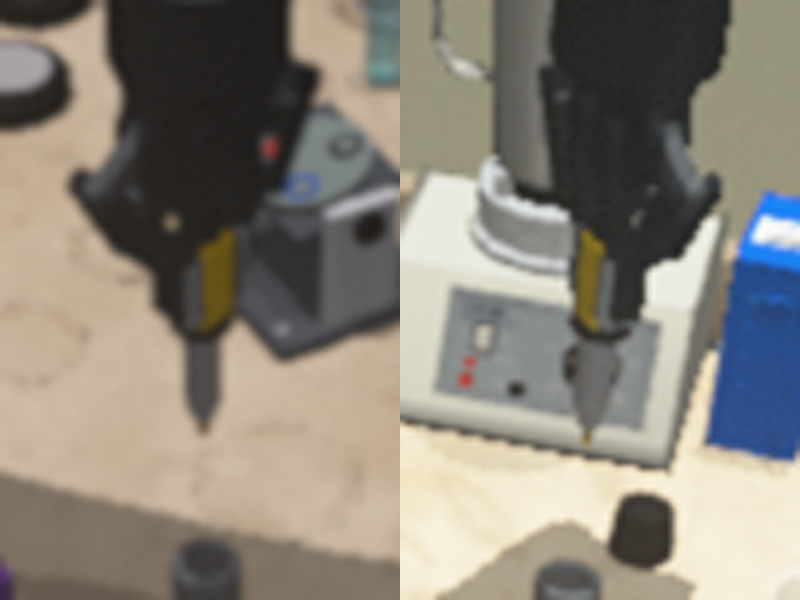

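View pics/w5.png

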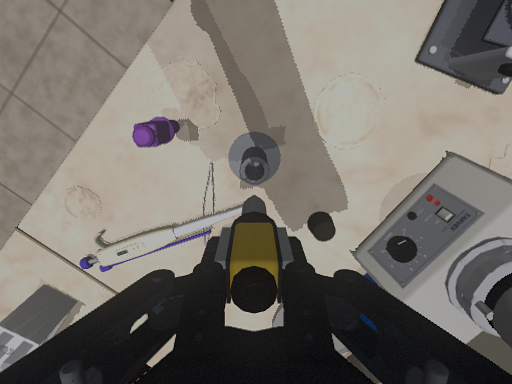

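The probe hangs straight in the gripper, its tip where predicted, about 76–77 mm beyond the TCP in both cameras. Now I'll move high across to the pads.

Call:
arm_command([
  {"x": 10.9,"y": 10.4,"z": 0,"rx": 0,"ry": 0,"rz": 0,"grip": 0},
  {"x": 25.3,"y": 24.2,"z": 0,"rx": 0,"ry": 0,"rz": 0,"grip": 0},
  {"x": 32.6,"y": 31.1,"z": 0,"rx": 0,"ry": 0,"rz": 0,"grip": 0},
  {"x": 32.6,"y": 31.1,"z": 0,"rx": 0,"ry": 0,"rz": 0,"grip": 0},
  {"x": 32.6,"y": 31.1,"z": 0,"rx": 0,"ry": 0,"rz": 0,"grip": 0},
  {"x": 32.6,"y": 31.1,"z": 0,"rx": 0,"ry": 0,"rz": 0,"grip": 0},
  {"x": 32.6,"y": 31.1,"z": 0,"rx": 0,"ry": 0,"rz": 0,"grip": 0},
  {"x": 32.6,"y": 31.1,"z": 0,"rx": 0,"ry": 0,"rz": 0,"grip": 0},
  {"x": 32.6,"y": 31.1,"z": 0,"rx": 0,"ry": 0,"rz": 0,"grip": 0},
  {"x": 32.6,"y": 31.1,"z": 0,"rx": 0,"ry": 0,"rz": 0,"grip": 0},
])

```text
t: 5.8
ee_pos: [533.8, 120.6, 233.5]
tcp_rot: [-1.283, -2.866, 0.001]
wrist_force: [0.4, 0.7, -1.5]
finger_gap: 0.253
grip_force: 44.4
```

Call:
arm_command([
  {"x": 32.6,"y": 31.1,"z": 0,"rx": 0,"ry": 0,"rz": 0,"grip": 0},
  {"x": 25.3,"y": 24.2,"z": 0,"rx": 0,"ry": 0,"rz": 0,"grip": 0},
  {"x": 13,"y": 12.4,"z": 0,"rx": 0,"ry": 0,"rz": 0,"grip": 0},
  {"x": 0,"y": 0,"z": 0,"rx": 0,"ry": 0,"rz": 0,"grip": 0},
  {"x": 0,"y": 0,"z": 0,"rx": 0,"ry": 0,"rz": 0,"grip": 0},
  {"x": 0,"y": 0,"z": 0,"rx": 0,"ry": 0,"rz": 0,"grip": 0},
])

```text
t: 6.4
ee_pos: [538.3, 214.4, 233.7]
tcp_rot: [-1.287, -2.865, 0.002]
wrist_force: [0.6, 0.6, -0.4]
finger_gap: 0.248
grip_force: 44.4
```

Run:
```python
from h import *
s,a=snap("wrist","w6")
print(s["ee_pos"],s["tcp_rot"],s["t"],s["wrist_force"],s["wrist_torque"])
W=cam("wrist",s)
print(proj(W,[[555,253,20],[440,235,20],[555,253,0]]))
```

```text
[538.34100867 214.41019327 233.73880396] [-1.28748213e+00 -2.86526219e+00  2.37856858e-03] 6.4 [ 0.59722346  0.5549186  -0.41089784] [ 0.02183473 -0.01403373 -0.01836083]
[[283.31559279 149.02401483]
 [204.7743918   97.65110962]
 [281.85085473 146.58395526]]
```

View pics/w6.png

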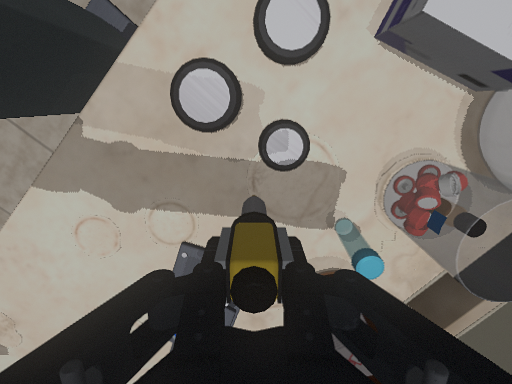

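The smallest pad is at (284,145), clearly smaller than the two at (206,95) and (291,25).

Run:
```python
from h import *
W=load("wrist","w6");im=cv2.imread("pics/w6.png");h=cv2.cvtColor(im,cv2.COLOR_BGR2HSV)
m=np.zeros((384,512),np.uint8);cv2.circle(m,(284,145),22,255,-1)
b=cv2.inRange(h,(0,0,90),(180,255,255))&m
cs=max(cv2.findContours(b,0,1)[0],key=cv2.contourArea);e=cv2.fitEllipse(cs);print(e)
P=[onz(W,p[0],20) for p in cs.astype(float)];c,r=cv2.minEnclosingCircle(np.float32(P)[:,:2]);print(c,r)
p=onz(W,e[0],20);print(p)
s=robot.state();Rt=R.from_rotvec(s["tcp_rot"])
print("tip",s["ee_pos"]+Rt.apply([0,0,77]),"axis",Rt.apply([0,0,1]));print("tool delta",Rt.inv().apply(p-s["ee_pos"]))
print("upright corr rotvec(tool)",np.degrees(Rt.inv().apply(np.cross(Rt.apply([0,0,1]),[0,0,-1]))))
```

```text
((284.2741394042969, 146.08424377441406), (35.87775421142578, 37.21155548095703), 47.92361068725586)Traceback (most recent call last):
  File "<stdin>", line 6, in <module>
cv2.error: OpenCV(4.12.0) /io/opencv/modules/imgproc/src/shapedescr.cpp:201: error: (-215:Assertion failed) count >= 0 && (depth == CV_32F || depth == CV_32S) in function 'minEnclosingCircle'
```

Run:
```python
from h import *
W=load("wrist","w6")
p=onz(W,(284.3,146.1),20);print(p, [np.linalg.norm(onz(W,(284.3+a,146.1),20)-p) for a in(-18.3,18.3)])
s=robot.state();Rt=R.from_rotvec(s["tcp_rot"])
print("axis",Rt.apply([0,0,1]),"tool delta",Rt.inv().apply(p-s["ee_pos"]))
```

```text
[553.35062944 256.5794491   20.        ] [np.float64(23.525234692623727), np.float64(23.505294222909296)]
axis [-5.58307066e-04 -1.03819794e-03 -9.99999305e-01] tool delta [ 21.91381506  39.39417608 213.91700989]
```

Call:
arm_command([
  {"x": 4,"y": 8,"z": 8,"rx": 0,"ry": 0,"rz": 0,"grip": 0},
  {"x": 6,"y": 11,"z": 20,"rx": 0,"ry": 0,"rz": 0,"grip": 0},
  {"x": 6,"y": 11,"z": 25,"rx": 0,"ry": 0,"rz": 0,"grip": 0},
  {"x": 5,"y": 9,"z": 25,"rx": 0,"ry": 0,"rz": 0,"grip": 0},
  {"x": 0.5,"y": 0.4,"z": 22,"rx": 0,"ry": 0,"rz": 0,"grip": 0},
  {"x": 0,"y": 0,"z": 15,"rx": 0,"ry": 0,"rz": 0,"grip": 0},
  {"x": 0,"y": 0,"z": 7,"rx": 0,"ry": 0,"rz": 0,"grip": 0},
  {"x": 0,"y": 0,"z": 0,"rx": 0,"ry": 0,"rz": 0,"grip": 0},
  {"x": 0,"y": 0,"z": 0,"rx": 0,"ry": 0,"rz": 0,"grip": 0},
  {"x": 0,"y": 0,"z": 0,"rx": 0,"ry": 0,"rz": 0,"grip": 0},
])

```text
t: 7.45
ee_pos: [554.6, 258.4, 113.6]
tcp_rot: [1.285, 2.865, 0.003]
wrist_force: [0.6, 0.1, -1.2]
finger_gap: 0.254
grip_force: 44.4
```

Run:
```python
from h import *
s,a=snap("wrist","w7");_,b=snap("side","s7");_,c=snap("scene","c7")
print(s["ee_pos"],s["tcp_rot"],s["t"],s["wrist_force"],s["wrist_torque"])
Rt=R.from_rotvec(s["tcp_rot"]);tip=s["ee_pos"]+Rt.apply([0,0,77]);print("tip",tip)
pad=[553.35,256.6,20]
cr=[]
for n,im in(("side",b),("scene",c),("wrist",a)):
    C=cam(n,s);p=proj(C,[tip,pad]).round(1);o=p[1].astype(int)
    x0,y0=o[0]-33,o[1]-50;k=im[y0:y0+75,x0:x0+66];cr.append(cv2.resize(k,(264,300),interpolation=cv2.INTER_CUBIC));print(n,p.tolist(),x0,y0)
cv2.imwrite("pics/z7.png",np.hstack(cr)[:,:,::-1])
```

```text
[554.56716888 258.38819614 113.55137074] [1.28540215e+00 2.86505079e+00 2.74295415e-03] 7.45 [ 0.64625598  0.14291444 -1.20126597] [-0.0636812   0.03020093 -0.00751786]
tip [554.72089697 258.46666316  36.55156418]
side [[242.8, 157.0], [242.5, 161.3]] 209 111
scene [[174.8, 177.3], [175.6, 182.2]] 142 132
wrist [[253.4, 197.1], [250.8, 191.5]] 217 141
```

View pics/z7.png

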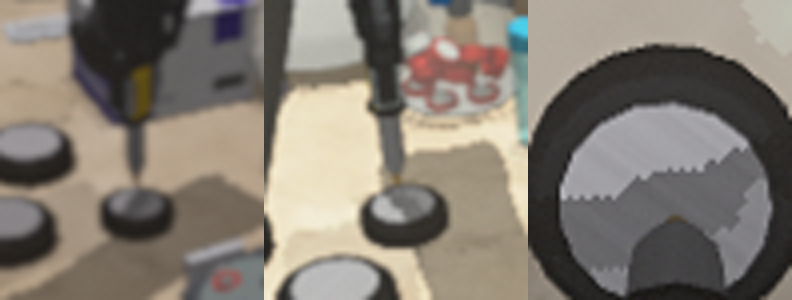

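The tip is above the pad centre, about 1.5 mm off, and upright. Next I'll lower it, watching the force.

Call:
arm_command([
  {"x": -0.5,"y": -2,"z": 3,"rx": 0,"ry": 0,"rz": 0,"grip": 0},
  {"x": 0,"y": 0,"z": 4,"rx": 0,"ry": 0,"rz": 0,"grip": 0},
  {"x": 0,"y": 0,"z": 3,"rx": 0,"ry": 0,"rz": 0,"grip": 0},
  {"x": 0,"y": 0,"z": 2,"rx": 0,"ry": 0,"rz": 0,"grip": 0},
  {"x": 0,"y": 0,"z": 0,"rx": 0,"ry": 0,"rz": 0,"grip": 0},
  {"x": 0,"y": 0,"z": 0,"rx": 0,"ry": 0,"rz": 0,"grip": 0},
])

```text
t: 8.2
ee_pos: [552.6, 256.5, 100.2]
tcp_rot: [-1.285, -2.867, 0.0]
wrist_force: [-0.4, 0.3, 0.0]
finger_gap: 0.252
grip_force: 44.4
```

Call:
arm_command([
  {"x": 0,"y": 0,"z": 2,"rx": 0,"ry": 0,"rz": 0,"grip": 0},
  {"x": 0,"y": 0,"z": 0,"rx": 0,"ry": 0,"rz": 0,"grip": 0},
  {"x": 0,"y": 0,"z": 0,"rx": 0,"ry": 0,"rz": 0,"grip": 0},
])

```text
t: 8.5
ee_pos: [552.6, 256.4, 98.3]
tcp_rot: [-1.285, -2.867, 0.0]
wrist_force: [0.3, -0.5, -1.1]
finger_gap: 0.254
grip_force: 44.4
```

Call:
arm_command([
  {"x": 0,"y": 0,"z": 2,"rx": 0,"ry": 0,"rz": 0,"grip": 0},
  {"x": 0,"y": 0,"z": 0,"rx": 0,"ry": 0,"rz": 0,"grip": 0},
])

```text
t: 8.7
ee_pos: [552.7, 256.5, 96.2]
tcp_rot: [1.285, 2.866, 0.0]
wrist_force: [0.1, -1.0, -0.2]
finger_gap: 0.25
grip_force: 44.5
```

Call:
arm_command([
  {"x": 0,"y": 0,"z": 1,"rx": 0,"ry": 0,"rz": 0,"grip": 0},
  {"x": 0,"y": 0,"z": 0.5,"rx": 0,"ry": 0,"rz": 0,"grip": 0},
  {"x": 0,"y": 0,"z": 0,"rx": 0,"ry": 0,"rz": 0,"grip": 0},
])

```text
t: 9.0
ee_pos: [552.7, 256.5, 94.9]
tcp_rot: [1.285, 2.866, 0.0]
wrist_force: [0.2, -0.4, 1.5]
finger_gap: 0.253
grip_force: 44.6
```

```bash
cat > fs.py <<'E'
from h import *
v=[]
for i in range(6):
    s=robot.state();v.append(np.r_[s["wrist_force"],s["ee_pos"],s["t"]]);vision.read_camera("wrist")
v=np.array(v);print(v.mean(0).round(2),v.std(0).round(2),s["tcp_rot"])
E
python3 fs.py
```

```text
[-1.5000e-01 -2.2000e-01  6.9000e-01  5.5272e+02  2.5651e+02  9.4940e+01
  9.1200e+00] [0.37 0.4  0.45 0.02 0.01 0.02 0.09] [1.28520840e+00 2.86649283e+00 3.81502012e-04]
```

Call:
arm_command([
  {"x": 0,"y": 0,"z": 1.1,"rx": 0,"ry": 0,"rz": 0,"grip": 0},
  {"x": 0,"y": 0,"z": 1.1,"rx": 0,"ry": 0,"rz": 0,"grip": 0},
  {"x": 0,"y": 0,"z": 0,"rx": 0,"ry": 0,"rz": 0,"grip": 0},
])

```text
t: 9.6
ee_pos: [552.7, 256.5, 92.6]
tcp_rot: [1.285, 2.866, 0.0]
wrist_force: [0.0, -0.5, 2.0]
finger_gap: 0.253
grip_force: 44.8
```

```bash
python3 fs.py
```

```text
[3.800e-01 2.000e-02 2.280e+00 5.527e+02 2.565e+02 9.270e+01 9.720e+00] [0.3  0.56 0.62 0.02 0.02 0.04 0.09] [1.28524887e+00 2.86644287e+00 4.08098192e-04]
```

Call:
arm_command([
  {"x": 0,"y": 0,"z": 0,"rx": 0,"ry": 0,"rz": 0,"grip": 0},
  {"x": 0,"y": 0,"z": 0,"rx": 0,"ry": 0,"rz": 0,"grip": 0},
  {"x": 0,"y": 0,"z": 0,"rx": 0,"ry": 0,"rz": 0,"grip": 0},
  {"x": 0,"y": 0,"z": 0,"rx": 0,"ry": 0,"rz": 0,"grip": 0},
  {"x": 0,"y": 0,"z": 0,"rx": 0,"ry": 0,"rz": 0,"grip": 0},
  {"x": 0,"y": 0,"z": 0,"rx": 0,"ry": 0,"rz": 0,"grip": 0},
  {"x": 0,"y": 0,"z": 0,"rx": 0,"ry": 0,"rz": 0,"grip": 0},
  {"x": 0,"y": 0,"z": 0,"rx": 0,"ry": 0,"rz": 0,"grip": 0},
  {"x": 0,"y": 0,"z": -4,"rx": 0,"ry": 0,"rz": 0,"grip": 0},
  {"x": 0,"y": 0,"z": -8,"rx": 0,"ry": 0,"rz": 0,"grip": 0},
])

```text
t: 10.9
ee_pos: [551.5, 255.7, 103.9]
tcp_rot: [-1.285, -2.865, 0.004]
wrist_force: [-0.4, 0.6, -1.0]
finger_gap: 0.251
grip_force: 44.4
```

Call:
arm_command([
  {"x": 0,"y": 0,"z": -15,"rx": 0,"ry": 0,"rz": 0,"grip": 0},
  {"x": 0,"y": 0,"z": -20,"rx": 0,"ry": 0,"rz": 0,"grip": 0},
  {"x": 0,"y": 0,"z": -25,"rx": 0,"ry": 0,"rz": 0,"grip": 0},
  {"x": 0,"y": 0,"z": -25,"rx": 0,"ry": 0,"rz": 0,"grip": 0},
  {"x": 0,"y": 0,"z": -25,"rx": 0,"ry": 0,"rz": 0,"grip": 0},
  {"x": 0,"y": 0,"z": -20,"rx": 0,"ry": 0,"rz": 0,"grip": 0},
  {"x": 0,"y": 0,"z": -10,"rx": 0,"ry": 0,"rz": 0,"grip": 0},
  {"x": 0,"y": 0,"z": 0,"rx": 0,"ry": 0,"rz": 0,"grip": 0},
  {"x": 0,"y": 0,"z": 0,"rx": 0,"ry": 0,"rz": 0,"grip": 0},
])

```text
t: 11.8
ee_pos: [552.1, 256.1, 244.0]
tcp_rot: [-1.285, -2.866, 0.001]
wrist_force: [0.4, -1.1, -2.0]
finger_gap: 0.258
grip_force: 44.4
```

```bash
cat > plan.py <<'E'
from stage import *
import sys
# usage: plan.py off [n red] : deltas for tip `off` mm above red along normal
s=robot.state();Rt=R.from_rotvec(s["tcp_rot"]);L=76.8
n=np.array(eval(sys.argv[2]));n=n/np.linalg.norm(n);red=np.array(eval(sys.argv[3]));off=float(sys.argv[1])
z=Rt.apply([0,0,1]);t=-n
rv=np.cross(z,t);a=np.arctan2(np.linalg.norm(rv),z@t);rv=rv/np.linalg.norm(rv)*a
goal=red+n*(off+L)
print("t",s["t"],"ee",s["ee_pos"].round(1),"F",np.round(s["wrist_force"],1),"angle",np.degrees(a).round(2))
print("turn (tool,deg)",np.degrees(Rt.inv().apply(rv)).round(2))
print("shift now-axes",Rt.inv().apply(goal-s["ee_pos"]).round(1),"shift after turn",(R.from_rotvec(rv)*Rt).inv().apply(goal-s["ee_pos"]).round(1),"goal",goal.round(1))
E
python3 plan.py 90 "[-.235,-.092,.967]" "[602.8,30.5,89]"
```

```text
t 11.8 ee [552.1 256.1 244. ] F [ 0.4 -1.1 -2. ] angle 14.69
turn (tool,deg) [-13.78  -5.09   0.  ]
shift now-axes [-187.5 -151.7   -6.3] shift after turn [-188.9 -147.8  -25.7] goal [563.6  15.1 250.4]
```

Call:
arm_command([
  {"x": -10,"y": -8,"z": 0,"rx": 0,"ry": 0,"rz": 0,"grip": 0},
  {"x": -25,"y": -20,"z": -1,"rx": 0,"ry": 0,"rz": 0,"grip": 0},
  {"x": -32,"y": -26,"z": -1,"rx": 0,"ry": 0,"rz": 0,"grip": 0},
  {"x": -35,"y": -28,"z": -1,"rx": 0,"ry": 0,"rz": 0,"grip": 0},
  {"x": -35,"y": -28,"z": -1,"rx": 0,"ry": 0,"rz": 0,"grip": 0},
  {"x": -30,"y": -25,"z": -1,"rx": 0,"ry": 0,"rz": 0,"grip": 0},
  {"x": -20,"y": -16,"z": -1,"rx": -2.8,"ry": -1,"rz": 0,"grip": 0},
  {"x": 0,"y": 0,"z": 0,"rx": -5.5,"ry": -2,"rz": 0,"grip": 0},
  {"x": 0,"y": 0,"z": 0,"rx": -5.5,"ry": -2.1,"rz": 0,"grip": 0},
  {"x": 0,"y": 0,"z": 0,"rx": 0,"ry": 0,"rz": 0,"grip": 0},
])

```text
t: 12.8
ee_pos: [560.6, 13.3, 248.6]
tcp_rot: [1.213, 2.692, 0.268]
wrist_force: [-0.4, -0.8, -1.8]
finger_gap: 0.253
grip_force: 44.7
```

Call:
arm_command([
  {"x": 0,"y": 0,"z": 0,"rx": 0,"ry": 0,"rz": 0,"grip": 0},
  {"x": 0,"y": 0,"z": 0,"rx": 0,"ry": 0,"rz": 0,"grip": 0},
  {"x": 0,"y": 0,"z": 0,"rx": 0,"ry": 0,"rz": 0,"grip": 0},
])

```text
t: 13.1
ee_pos: [565.0, 17.1, 250.6]
tcp_rot: [1.206, 2.693, 0.272]
wrist_force: [0.3, 0.2, -1.0]
finger_gap: 0.25
grip_force: 44.7
```

```bash
python3 plan.py 30 "[-.235,-.092,.967]" "[602.8,30.5,89]"
python3 - <<'E'
from stage import *
s,im=snap("wrist","w8");W=cam("wrist",s)
P,c,B,n=model([619.4,13.44,.387,.257,1.85,-2.347,-.275])
g=proj(W,P);print("pred",g.round(1).tolist())
print("found",rings(im,g).round(1).tolist())
print(proj(W,[s["ee_pos"]+R.from_rotvec(s["tcp_rot"]).apply([0,0,77])]).round(1))
E
```

```text
t 13.1 ee [565.   17.1 250.6] F [ 0.3  0.2 -1. ] angle 0.07
turn (tool,deg) [ 0.06 -0.02  0.  ]
shift now-axes [-0.5 -2.4 59.7] shift after turn [-0.5 -2.4 59.7] goal [577.7  20.7 192.3]
pred [[251.2, 171.7], [232.6, 198.8], [265.9, 201.4]]
found [[251.0, 172.0, 138.0], [232.3, 199.1, 137.0], [255.3, 207.7, 423.0]]
[[253.2 197.1]]
```

Run:
```python
from stage import *
ims={n:cv2.imread(f"pics/{n}.png")[:,:,::-1] for n in("wrist0","w3","w8")}
r={"wrist0":np.array([[184.1,148.3],[192.7,184.4],[219,165]]),"w3":np.array([[321.6,84.2],[324.1,126.9],[361.2,101.9]]),"w8":np.array([[251,172],[232.3,199.1],[0,0]])}
C={n:load("wrist",n) for n in r};b3=np.array([(255.7,71.3),(291.3,166.9)])
def f(p,wb=.5):
    P,c,B,n=model(p);o=[]
    for k in r:
        e=proj(C[k],P)-r[k]
        o.append((e[:2] if k=="w8" else e).ravel())
    return np.r_[*o,wb*(proj(C["w3"],B)-b3).ravel()]
for wb in(.2,.5,1):
    s=least_squares(f,[617,12,.38,.3,2,-2,0],args=(wb,));P,c,B,n=model(s.x)
    J=np.linalg.inv(s.jac.T@s.jac)*.09;print(s.x.round(3),"sd yaw,tilt",np.sqrt(np.diag(J))[2:4].round(3),"red",P[0].round(1),"n",n.round(3),abs(s.fun).max().round(2))
```

```text
[ 6.19662e+02  1.32550e+01  3.86000e-01  2.56000e-01  1.84800e+00
 -2.34300e+00 -2.68000e-01] sd yaw,tilt [0.015 0.022] red [603.1  30.4  89. ] n [-0.235 -0.095  0.967] 0.39
[ 6.19798e+02  1.32670e+01  3.86000e-01  2.65000e-01  1.84900e+00
 -2.34600e+00 -2.66000e-01] sd yaw,tilt [0.006 0.02 ] red [603.1  30.4  89. ] n [-0.243 -0.099  0.965] 0.82
[ 6.20045e+02  1.32740e+01  3.86000e-01  2.81000e-01  1.85200e+00
 -2.34900e+00 -2.60000e-01] sd yaw,tilt [0.003 0.017] red [603.2  30.3  88.8] n [-0.257 -0.104  0.961] 1.63
```

```bash
python3 plan.py 10 "[-.243,-.099,.965]" "[603.1,30.4,89]"
```

```text
t 13.15 ee [564.9  17.  250.5] F [ 0.3  1.1 -1.7] angle 0.55
turn (tool,deg) [-0.55 -0.03 -0.  ]
shift now-axes [-0.8 -3.1 79.7] shift after turn [-0.8 -3.9 79.7] goal [582.   21.8 172.8]
```

Call:
arm_command([
  {"x": -0.4,"y": -2,"z": 8,"rx": -0.5,"ry": 0,"rz": 0,"grip": 0},
  {"x": -0.4,"y": -2,"z": 14,"rx": 0,"ry": 0,"rz": 0,"grip": 0},
  {"x": 0,"y": 0,"z": 16,"rx": 0,"ry": 0,"rz": 0,"grip": 0},
  {"x": 0,"y": 0,"z": 16,"rx": 0,"ry": 0,"rz": 0,"grip": 0},
  {"x": 0,"y": 0,"z": 13,"rx": 0,"ry": 0,"rz": 0,"grip": 0},
  {"x": 0,"y": 0,"z": 9,"rx": 0,"ry": 0,"rz": 0,"grip": 0},
  {"x": 0,"y": 0,"z": 4,"rx": 0,"ry": 0,"rz": 0,"grip": 0},
  {"x": 0,"y": 0,"z": 0,"rx": 0,"ry": 0,"rz": 0,"grip": 0},
  {"x": 0,"y": 0,"z": 0,"rx": 0,"ry": 0,"rz": 0,"grip": 0},
  {"x": 0,"y": 0,"z": 0,"rx": 0,"ry": 0,"rz": 0,"grip": 0},
])

```text
t: 14.15
ee_pos: [581.6, 20.9, 173.2]
tcp_rot: [1.204, 2.686, 0.284]
wrist_force: [-0.4, -0.9, -1.2]
finger_gap: 0.249
grip_force: 44.7
```

```bash
python3 plan.py 2 "[-.243,-.099,.965]" "[603.1,30.4,89]"
python3 - <<'E'
from stage import *
s,im=snap("wrist","w9");W=cam("wrist",s)
P,c,B,n=model([619.8,13.27,.386,.265,1.849,-2.346,-.266])
g=proj(W,P);print("pred",g.round(1).tolist())
f=im.astype(int);w=(f[...,0]-f[...,1:].max(2)>25);Y,X=np.nonzero(w);k=np.hypot(X-g[0,0],Y-g[0,1])<30;X,Y=X[k],Y[k]
print("red px",len(X),X.min(),X.max(),Y.min(),Y.max(),cv2.fitEllipse(cv2.convexHull(np.c_[X,Y].astype(np.int32))))
print(proj(W,[s["ee_pos"]+R.from_rotvec(s["tcp_rot"]).apply([0,0,d]) for d in(64.8,76.8,86.8)]).round(1))
# brass pixels near tip and silhouette rows
h=cv2.cvtColor(im,cv2.COLOR_RGB2HSV);b=cv2.inRange(h,(12,70,40),(35,255,255))[180:215,235:275];print(np.argwhere(b)[:30].tolist())
E
```

```text
t 14.15 ee [581.6  20.9 173.2] F [-0.4 -0.9 -1.2] angle 0.06
turn (tool,deg) [ 0.02  0.06 -0.  ]
shift now-axes [0.5 0.8 8.6] shift after turn [0.5 0.8 8.6] goal [584.   22.6 165. ]
pred [[254.1, 192.6], [229.8, 227.0], [273.1, 230.0]]
red px 164 243 265 182 199 ((253.6666717529297, 192.29769897460938), (21.333965301513672, 23.231435775756836), 91.31407928466797)
[[253.2 202.1]
 [253.2 197.2]
 [253.2 193.4]]
[[15, 18], [15, 19]]
```

Call:
arm_command([
  {"x": 0,"y": 0.5,"z": 2,"rx": 0,"ry": 0,"rz": 0,"grip": 0},
  {"x": 0,"y": 0,"z": 3,"rx": 0,"ry": 0,"rz": 0,"grip": 0},
  {"x": 0,"y": 0,"z": 2,"rx": 0,"ry": 0,"rz": 0,"grip": 0},
  {"x": 0,"y": 0,"z": 1,"rx": 0,"ry": 0,"rz": 0,"grip": 0},
  {"x": 0,"y": 0,"z": 0,"rx": 0,"ry": 0,"rz": 0,"grip": 0},
  {"x": 0,"y": 0,"z": 0,"rx": 0,"ry": 0,"rz": 0,"grip": 0},
])

```text
t: 14.8
ee_pos: [583.5, 22.1, 164.8]
tcp_rot: [1.205, 2.687, 0.283]
wrist_force: [-0.2, 0.4, -1.2]
finger_gap: 0.251
grip_force: 44.7
```

```bash
python3 fs.py;python3 plan.py 0 "[-.243,-.099,.965]" "[603.1,30.4,89]"
```

```text
[-1.2000e-01 -1.7000e-01 -1.3300e+00  5.8359e+02  2.2060e+01  1.6494e+02
  1.4920e+01] [0.39 0.57 0.19 0.02 0.02 0.05 0.09] [1.20455337 2.68717502 0.28342501]
t 15.1 ee [583.6  22.1 164.9] F [-0.6  0.2 -0.7] angle 0.04
turn (tool,deg) [-0.03  0.02 -0.  ]
shift now-axes [0.1 0.6 2.1] shift after turn [0.1 0.6 2.1] goal [584.4  22.8 163.1]
```

Call:
arm_command([
  {"x": 0,"y": 0.3,"z": 1,"rx": 0,"ry": 0,"rz": 0,"grip": 0},
  {"x": 0,"y": 0,"z": 1,"rx": 0,"ry": 0,"rz": 0,"grip": 0},
  {"x": 0,"y": 0,"z": 1,"rx": 0,"ry": 0,"rz": 0,"grip": 0},
  {"x": 0,"y": 0,"z": 1,"rx": 0,"ry": 0,"rz": 0,"grip": 0},
  {"x": 0,"y": 0,"z": 0,"rx": 0,"ry": 0,"rz": 0,"grip": 0},
  {"x": 0,"y": 0,"z": 0,"rx": 0,"ry": 0,"rz": 0,"grip": 0},
])

```text
t: 15.7
ee_pos: [584.8, 22.7, 161.2]
tcp_rot: [1.205, 2.687, 0.283]
wrist_force: [-0.3, 0.3, 1.0]
finger_gap: 0.252
grip_force: 44.8
```

```bash
python3 fs.py;python3 plan.py 0 "[-.243,-.099,.965]" "[603.1,30.4,89]"
```

```text
[-2.0000e-01 -1.2000e-01  7.4000e-01  5.8479e+02  2.2670e+01  1.6119e+02
  1.5820e+01] [0.52 0.57 0.27 0.01 0.01 0.02 0.09] [1.20453705 2.68716329 0.28348445]
t 16.0 ee [584.8  22.7 161.2] F [ 0.1 -0.6  1. ] angle 0.03
turn (tool,deg) [-0.02  0.02 -0.  ]
shift now-axes [ 0.2  0.3 -1.9] shift after turn [ 0.2  0.3 -1.9] goal [584.4  22.8 163.1]
```

Call:
arm_command([
  {"x": 0,"y": 0,"z": 1,"rx": 0,"ry": 0,"rz": 0,"grip": 0},
  {"x": 0,"y": 0,"z": 1,"rx": 0,"ry": 0,"rz": 0,"grip": 0},
  {"x": 0,"y": 0,"z": 0,"rx": 0,"ry": 0,"rz": 0,"grip": 0},
  {"x": 0,"y": 0,"z": 0,"rx": 0,"ry": 0,"rz": 0,"grip": 0},
  {"x": 0,"y": 0,"z": 0,"rx": 0,"ry": 0,"rz": 0,"grip": 0},
  {"x": 0,"y": 0,"z": 0,"rx": 0,"ry": 0,"rz": 0,"grip": 0},
])

```text
t: 16.6
ee_pos: [585.3, 22.9, 159.3]
tcp_rot: [1.204, 2.687, 0.283]
wrist_force: [-1.0, 0.2, 2.4]
finger_gap: 0.25
grip_force: 44.9
```

```bash
python3 fs.py;python3 plan.py 0 "[-.243,-.099,.965]" "[603.1,30.4,89]"
python3 - <<'E'
from stage import *
s,im=snap("wrist","w10");W=cam("wrist",s)
g=proj(W,[[603.1,30.4,89]])[0]
f=im.astype(int);w=(f[...,0]-f[...,1:].max(2)>25);Y,X=np.nonzero(w);k=np.hypot(X-g[0],Y-g[1])<30;X,Y=X[k],Y[k]
print(g,len(X),X.min(),X.max(),Y.min(),Y.max())
for y in range(Y.min()-1,Y.max()+2): print(y,"".join("R" if w[y,x] else ("#" if f[y,x].max()<75 else ".") for x in range(235,275)), f[y,253].tolist())
E
```

```text
[-7.1000e-01 -1.9000e-01  1.5900e+00  5.8529e+02  2.2870e+01  1.5923e+02
  1.6720e+01] [0.24 0.61 0.39 0.01 0.01 0.02 0.09] [1.20450379 2.68715033 0.28350017]
t 16.9 ee [585.3  22.9 159.2] F [ 0.2 -0.4  2.5] angle 0.03
turn (tool,deg) [-0.02  0.02 -0.  ]
shift now-axes [ 0.2  0.3 -4. ] shift after turn [ 0.2  0.3 -4. ] goal [584.4  22.8 163.1]
[253.55980339 198.54418662] 153 241 265 187 203
186 .......................................# [102, 109, 110]
187 ..................RRR................... [115, 82, 82]
188 ..............RRRRRRRRRR................ [146, 40, 39]
189 ............RRRRRRRRRRRRRR.............. [123, 34, 32]
190 ..........RRRRRRRRRRRRRRRRR............. [121, 45, 42]
191 .........RRRRRRRRRRRRRRRRRRR............ [99, 71, 71]
192 .........RRRRRR........RRRRRR........... [83, 94, 93]
193 ........RRRRR...........RRRRRR.......... [83, 89, 90]
194 ........RRRR.............RRRRR.......... [84, 90, 90]
195 .......RRRR...............RRRR.......... [82, 87, 88]
196 .......RRRR.........#.....RRRRR......... [72, 72, 75]
197 .......RRRR....##.#.###....RRRR......... [73, 72, 74]
198 .......RRR...###....#.##...RRRR......... [75, 74, 76]
199 ......RRRR..#######..#####.RRRR......... [74, 72, 74]
200 .......RRR.########.##.####RRRR......... [72, 71, 74]
201 .......RRR######.#.#.######.RRR......... [75, 74, 77]
202 .......RR#######...######.##.R.......... [76, 76, 77]
203 .......R.##############..###.R.......... [73, 72, 74]
204 ........#########...#####.###........... [74, 74, 75]
```

```bash
python3 fs.py; python3 -c "
from cell import finish_job
print(finish_job())"
```

```text
[-4.7000e-01 -3.6000e-01  2.3200e+00  5.8527e+02  2.2870e+01  1.5920e+02
  1.7080e+01] [0.52 0.54 0.48 0.01 0.02 0.01 0.09] [1.20448131 2.68721175 0.28348289]
the job is handed in; nothing more can be done
None
```

I checked the probe on the smallest pad, about half-way in for over a second, then handed in with it held square inside the red ring at about 3.5 N, roughly half-way in, after about 17 s; disc tilt is known to about 1°.

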